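# Snap the newly cast knob onto the pan lid

### The job

Lift the new red knob out of its open mould and press it straight down onto the stud in the middle of the pan lid until it clicks, then keep pressing until it sits fully home on the steel collar. Finish still gripping the knob and pushing it firmly down on the collar, without letting go. Leave the roll of tape, the herb jar and the salt shaker where they stand.

Things in the scene. Friction and masses are not known exactly. Their poses are not given: they have to be found in the camera images.
- knob_center (a point): Centre, half-way up, of the loose upright red knob, 46 mm tall, round about z. Above it a plain gripping stem 26 mm across, up to 23 mm over this point; below, a skirt 40 mm across and 20 mm tall. The skirt's flat top, 3 mm below this point, is a 7 mm wide ledge where fingertips may bear to push down. Underside 23 mm below this point.
- knob_mouth (a point): Centre of the knob's underside, the mouth of its bore. The bore is 18 mm deep; the mouth is 28 mm wide and narrows within 4 mm to a snap lip 20.4 mm wide, above which it widens again. The knob weighs 55 to 110 g.
- mould: Fixed blue-green open casting mould, a block 128 x 72 x 24 mm; origin at the centre of its underside, long side along its x. Two round cavities, 44 mm wide and 14 mm deep, at x = -29 and +29 mm of its frame; the knob stands loosely in the one at -29 mm, its ledge 6 mm above the mould's top. The other is empty.
- pan: Fixed dark blue shallow pan with a steel lid (158 mm across, it does not come off, edge 55 mm up) and two small loop handles that reach 104 mm from the centre along its +x and -x, 42 mm up. Origin at the centre of its underside. Pan and mould may have swapped sides, left and right.
- lid_collar: Steel collar 44 mm across, fixed in the lid's middle; origin at the centre of its flat upper face, 72 mm above the worktop, z up. The knob is home when its underside rests on this face, its centre then 23 mm above it.
- stud_tip (a point): Top of the fixed steel stud, 18 mm across with a tapered top, that rises 15.5 mm from the collar's middle. Four sprung balls stick out of it, 10 mm above the collar: they resist the knob's lip from about 10 to 4.5 mm before home with a peak push of about 10 N, then click out over the lip: the force drops and they even draw the knob down a little, to the hard collar.
- tape_roll: Loose roll of masking tape, 96 mm across and 25 mm tall, origin under its centre. Not to be moved.
- herb_jar: Loose small glass herb jar with a green cap, 44 mm across, 100 mm tall, origin under its centre. Not to be moved.
- salt_shaker: Loose small salt shaker, 44 mm across, 90 mm tall, origin under its centre. Not to be moved.
Things that resemble listed ones, but are neither listed nor needed, are in the scene too. There is more than one size of the part that bears knob_center; the job needs the largest.

How it is judged:
On the way, in this order (a step that is already met when the one before it is completed fails the run):
1. the knob is lifted clear of the mould, held by the fingers (z of knob_center in the frame of mould above 0.055 m and contact force between knob and mould below 0.1 N and contact force between the fingers and knob above 1 N), for 0.2 s.
2. the knob has clicked over the catch and is home on the collar (z of knob_center in the frame of lid_collar below 0.025 m and horizontal distance between knob_center and lid_collar below 0.004 m and angle between the z axis of knob_center and the z axis of lid_collar, either way round below 0.08 rad), for 0.2 s.
At the end, for the whole second after the job is handed in: Knob upright on the stud (0.08 rad, 4 mm of its axis), past the click, underside within 2 mm of the collar, at rest, still gripped and pressed on the collar with over 4 N through the last second; tape, herb jar and salt shaker within 20 mm of where they stood (z of knob_center in the frame of lid_collar between 0.02 and 0.025 m and horizontal distance between knob_center and lid_collar below 0.004 m and angle between knob_center's own z axis and vertical below 0.08 rad and contact force between knob and lid_collar above 4 N and contact force between the fingers and knob above 1 N and linear speed of knob below 0.02 m/s and distance of each of tape_roll, herb_jar, salt_shaker from where it was at the start of the episode below 0.02 m); the arm keeps its last pose, push and grip.
It fails at once if the roll of tape, the herb jar or the salt shaker is pushed away (distance of any of tape_roll, herb_jar, salt_shaker from where it was at the start of the episode above 0.02 m).
It also fails if it takes over 48 s, if anything falls off the work surface, if the arm or the gripper's body presses on something with over 40 N, if the wrist force passes 120 N, or if a joint passes its speed limit or range.

### The arm

A 6-joint arm with a two-finger parallel gripper is mounted at the origin on a cart in front of the work surface, level with it; the furniture and walls round the work are solid. World frame = base frame: x ahead of the robot, y to its left, z up, the work surface at z = 0. Lengths are in m, angles in rad, forces in N, time in s.
With the tool pointing down it reaches from about 0.4 to 0.825 m from the base axis. Payload 7 kg.
Tool frame: the origin (TCP) lies on the centre line of the jaws, within the pads' length; the fingertips stand 19 mm ahead of it and the grasp point (between the pads) is the TCP; z points along the fingers, y is the line along which they close (so a half turn about z gives the same grasp; the last joint's range is limited). The gripper opens to 85 mm and grips with 20 to 120 N. Pads are 22 mm wide; open, the fingers measure 114 mm over their backs; the gripper's body (76 mm by 85 mm) begins 54 mm behind the grasp point. The pads swing forward as they close: fully open they stand 13 mm farther back than shut.
Start: joints at [0.985, 0.359, 0.012, 0, -1.224, -0.288], TCP at [0.518, 0.433, 0.25] pointing down, gripper open.
Joint ranges: [-3.07, 3.07], [-1.43, 2.12], [-1.02, 1.25], [-3.03, 1.67], [-3.05, -0], [-3.03, 3.03]. Speed limits (rad/s): [2.39, 2.39, 3.01, 3.14, 3.14, 3.14].

### API

Orientations are given as a rotation vector (axis times angle).
In Python, from plant import bot gives the robot as it stands.
- The arm moves only by the shell command python3 -m crank 'ROWS' [FORCE]. ROWS is JSON, a list of rows, each a list of 7 numbers: the shift along the tool's x, y, z in cm, then the turn, a rotation vector about the tool's x, y, z in rad, then the closure, from 0 (fully open) to 1 (shut). A call has exactly 5 rows; each row is the pose to reach, as a shift and turn from the pose commanded when the call began, along the tool's axes at that moment; what a row does not reach only later rows make up. A row lasts 1/10 s, in which the tool goes at most 50 mm and 8.59 degrees, less where a joint would pass 70% of its speed; a pose out of reach is approached as far as the arm can. A call with a gripper value outside its range is refused whole. The fingers move at their own pace and stop on an object; FORCE is the grip in N (left out, the last holds). Time passes only in rows, so rows that repeat a pose let the fingers close, or fill a call up. It gives the time, the measured TCP pose, the force, the opening and the grip force at its end, in the units of the state.
- bot.state(): the state, without advancing time (a new reading comes with each control period).
- bot.camera(name): name is "side" or "top" or "wrist"; returns (picture, depth): 400x640x3 uint8, red, green, blue; 400x640 float32, m along the optical axis (not along the pixel's ray), 0 where there is no reading.
- bot.camera_info(name): a dict with "camera_matrix" (3x3 intrinsics, pixels), "eye" and "orientation" of the camera in the world. Camera axes: x right, y up, looking along -z (the intrinsics and any distortion apply to the point x, -y, -z); pixel columns grow to the right and rows downward; lengths in m; the calibration is good to about 2 mm. A picture is of the moment at which its call begins: read the wrist's pose just before it. camera_info takes no time and is no camera call; for the wrist camera it gives the pose at the moment of the call.
- bot.close_job(): hands the job in; it is judged then, once.
The state is a dict: "time": time; "qpos": joint angles; "dq": joint speeds; "joint_torque": joint torques, N m; "tool_pos": TCP position; "ee_rot": TCP orientation; "force": force on the tool from outside, world axes, zero at the start; "ft_torque": the same for the moment, N m; "width": finger opening in m; "grasp_force": force on a finger pad.
Only numpy, scipy, OpenCV 4.12 (cv2) and the standard library are available. Lean on these libraries where they do the work, as an engineer would, in place of code of your own. Each camera call takes 0.05 s, during which the arm holds its last target. There are 200 camera calls.

## Working session

There is one attempt and no reset: what is moved stays moved. The work goes in short steps, Python scripts to look and compute and a shell command to move; the robot and the scene stay as the last step left them, time stands still between calls to the robot, and variables do not carry over. Pictures are saved under pics/ and viewed, at most 10 in all, crops included, and the job is handed in when it is done.

```bash
mkdir -p pics; ls; cat > h.py <<'E'
import numpy as np, cv2
from plant import bot
from scipy.spatial.transform import Rotation as R
def info(n):
    i=bot.camera_info(n); o=np.array(i["orientation"],float)
    M=o if o.shape==(3,3) else (R.from_rotvec(o).as_matrix() if o.size==3 else R.from_quat(o).as_matrix())
    return np.array(i["camera_matrix"]),np.array(i["eye"]),M
def ray(c,u,v):
    K,e,M=c; d=np.linalg.inv(K)@[u,v,1]; return e,M@(d*[1,-1,-1])
def onplane(c,u,v,z):
    e,d=ray(c,u,v); return e+d*(z-e[2])/d[2]
def cloud(c,dep):
    K,e,M=c; v,u=np.indices(dep.shape); x=(u-K[0,2])/K[0,0]*dep; y=(v-K[1,2])/K[1,1]*dep
    return np.stack([x,-y,-dep],-1)@M.T+e
E
python3 - <<'E'
from h import *
for n in("top","side"):
    print(n,bot.camera_info(n))
    p,d=bot.camera(n); cv2.imwrite(f"pics/{n}0.png",p[:,:,::-1]); np.savez(f"pics/{n}0.npz",p=p,d=d)
print(bot.state())
E
```

```text
pics
top {'camera_matrix': array([[377.23832677,   0.        , 317.37273483],
       [  0.        , 377.23832677, 201.19163309],
       [  0.        ,   0.        ,   1.        ]]), 'eye': array([ 0.42956868, -0.1209266 ,  0.92560347]), 'orientation': array([ 0.08731968, -0.08610633, -1.57747226])}
side {'camera_matrix': array([[491.80004606,   0.        , 320.13899976],
       [  0.        , 491.80004606, 198.78583826],
       [  0.        ,   0.        ,   1.        ]]), 'eye': array([ 0.01482913, -0.1491586 ,  0.85904788]), 'orientation': array([ 0.47634165, -0.44976895, -1.40783835])}
{'time': 0.1, 'qpos': array([ 9.85097324e-01,  3.59302073e-01,  1.11420361e-02, -2.87062946e-04,
       -1.22409096e+00, -2.88102298e-01]), 'dq': array([-0.00023919, -0.00170481,  0.00254365,  0.00060173, -0.00110573,
        0.00207937]), 'joint_torque': array([-8.15371623e-04, -5.84766555e+01,  2.94112319e+01,  6.95462689e+00,
       -3.13037694e-03, -1.41358063e-05]), 'tool_pos': array([0.51728383, 0.43301277, 0.24946607]), 'ee_rot': array([ 2.84516261e+00, -1.32885963e+00, -7.57703180e-04]), 'force': array([ 0.17963104,  1.2610302 , -0.69690391]), 'ft_torque': array([-0.04395968, -0.01555055, -0.00478672]), 'grasp_force': 0.0, 'width': 0.08554990991331009}
```

View pics/top0.png

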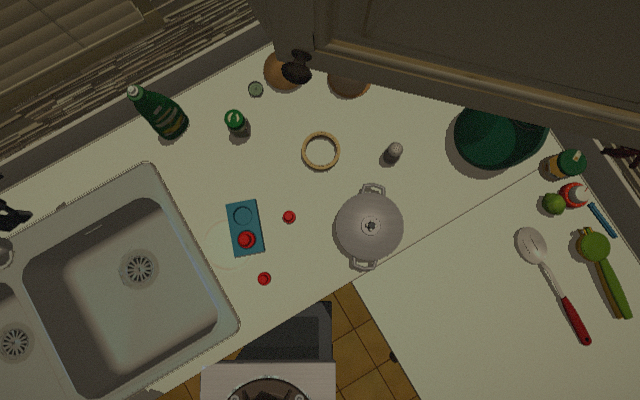

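View pics/side0.png

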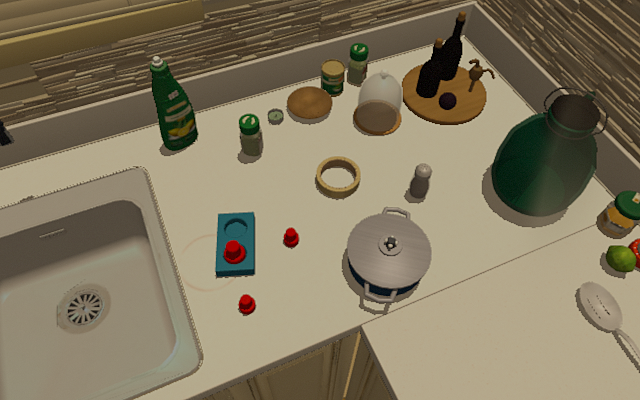

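The top view shows three red knobs: one in the mould at (246,240), one at (289,216) and one at (264,279). The one standing in the mould is the largest, so it is the candidate. The pan's collar and stud are at (370,226). The tape is at (320,151), the herb jar at (235,122) and the salt shaker at (393,152). Next I measure.

```bash
python3 - <<'E'
from h import *
for n in("top","side"):
    z=np.load(f"pics/{n}0.npz"); p,d=z["p"],z["d"]; c=info(n); P=cloud(c,d)
    hsv=cv2.cvtColor(p,cv2.COLOR_RGB2HSV)
    red=((hsv[...,0]<6)|(hsv[...,0]>174))&(hsv[...,1]>180)&(hsv[...,2]>60)
    teal=(hsv[...,0]>88)&(hsv[...,0]<108)&(hsv[...,1]>120)&(hsv[...,2]>50)
    for nm,m in(("red",red),("teal",teal)):
        k,l,s,ce=cv2.connectedComponentsWithStats(m.astype(np.uint8))
        for i in range(1,k):
            if s[i,4]<40 : continue
            q=P[(l==i)&(d>0)]
            print(n,nm,s[i],ce[i].round(1),"med",np.median(q,0).round(4),"ztop",np.percentile(q[:,2],98).round(4))
            if nm=="red":
                zt=np.percentile(q[:,2],97); t=q[q[:,2]>zt-.006]; print("   top c",((t.min(0)+t.max(0))/2).round(4),np.ptp(t,axis=0).round(4))
            elif s[i,4]>500:
                cn=max(cv2.findContours((l==i).astype(np.uint8),0,2)[0],key=cv2.contourArea)
                # top face plane .024
                w=np.array([onplane(c,*x[0],.024)[:2] for x in cn])
                print("   rect",cv2.minAreaRect((w*1000).astype(np.float32)))
    x=P.reshape(-1,3); v=d.ravel()>0
    lid=v&(x[:,2]>.052)&(x[:,2]<.1)&(abs(x[:,1]+.22)<.14)&(abs(x[:,0]-.42)<.16)
    y=x[lid]; print(n,"lid c",((y.min(0)+y.max(0))/2).round(4),np.ptp(y,axis=0).round(4))
    zz=y[y[:,2]>.068]; print("  collar",len(zz),((zz.min(0)+zz.max(0))/2).round(4),np.ptp(zz,axis=0).round(4),np.sort(zz[:,2])[-5:])
    u,w={"top":((395,152)),"side":((421,170))}[n]; print("salt",P[w,u]); 
a=cv2.imread("pics/side0.png"); cv2.imwrite("pics/crop.png",cv2.resize(a[190:330,200:440],None,fx=3.3,fy=3.3,interpolation=2))
E
```

```text
top red [562 183  16  24 110] [568.3 194.1] med [ 0.5418 -0.7233  0.0236] ztop 0.0269
   top c [ 0.5406 -0.7305  0.0248] [0.0564 0.035  0.0081]
top red [283 211  12  12 113] [288.7 216.5] med [ 0.493  -0.0525  0.0307] ztop 0.0385
   top c [ 0.4935 -0.0509  0.0361] [0.0191 0.019  0.007 ]
top red [238 232  17  16 208] [245.8 239.3] med [0.44   0.0463 0.0352] ztop 0.058
   top c [0.4389 0.0485 0.0558] [0.0252 0.0232 0.0076]
top red [258 272  12  13 120] [263.6 278.2] med [0.3479 0.0068 0.0306] ztop 0.0377
   top c [0.3464 0.0083 0.035 ] [0.0162 0.0168 0.0064]
top red [562 297  29  48 357] [576.4 321.4] med [ 0.2408 -0.7256  0.0155] ztop 0.0212
   top c [ 0.2535 -0.7179  0.0186] [0.0896 0.0484 0.0073]
top teal [226 199  33  57 662] [239.9 225.1] med [0.4792 0.0687 0.0234] ztop 0.0269
   rect ((469.126220703125, 54.18113708496094), (124.38365173339844, 71.26750183105469), 10.428361892700195)
top teal [602 219  15  18  48] [609.2 228.6] med [ 0.4573 -0.8269  0.0109] ztop 0.0151
top teal [253 228   9  15  41] [257.9 235. ] med [0.4496 0.0215 0.0237] ztop 0.0273
top lid c [ 0.4671 -0.2403  0
[... 481 characters left out ...]

side red [224 240  21  24 385] [233.9 252.2] med [0.4317 0.0456 0.0352] ztop 0.0579
   top c [0.4381 0.0484 0.0559] [0.0245 0.025  0.0078]
side red [239 295  16  20 245] [246.3 304.2] med [0.3404 0.006  0.0191] ztop 0.0376
   top c [0.3448 0.0076 0.0353] [0.018  0.0198 0.007 ]
side teal [ 216  213   38   59 1588] [235.3 240.3] med [0.4739 0.055  0.0235] ztop 0.0269
   rect ((466.2379455566406, 53.58409118652344), (127.32218170166016, 70.27664184570312), 10.739799499511719)
side lid c [ 0.4681 -0.2408  0.0711] [0.1584 0.1564 0.0383]
  collar 487 [ 0.4625 -0.2371  0.0791] [0.0689 0.0851 0.0222] [0.08884801 0.08919524 0.08935951 0.08988415 0.09026251]
salt [ 0.63362805 -0.29484083  0.08835226]
```

View pics/crop.png

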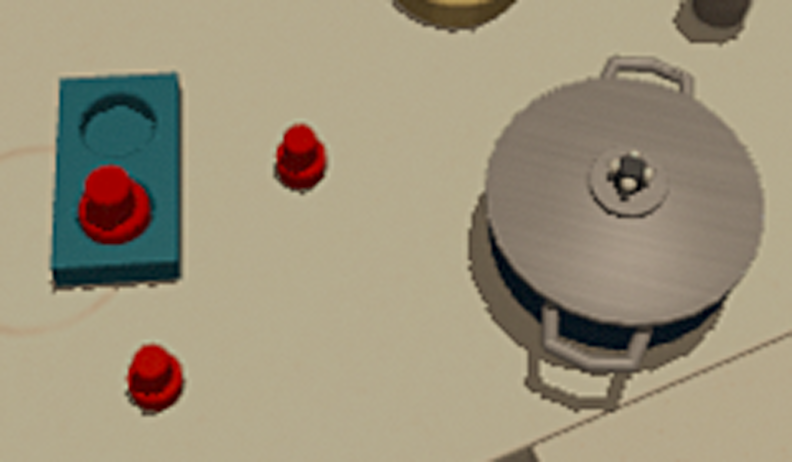

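The crop confirms it: the knob in the mould (crop (112,203)) is clearly the biggest. Its top is at z = 56 mm and its stem is about 25 mm across, both as described. The other two reach only 38 mm. The knob is at (0.4385, 0.0485) and the collar at about (0.467, -0.2405).

```bash
cat >> h.py <<'E'
def delta(t):
    s=bot.state(); M=R.from_rotvec(s["ee_rot"]).as_matrix()
    up=R.align_vectors([[0,0,-1]],[M[:,2]])[0]
    print("t",round(s["time"],2),"pos",s["tool_pos"].round(4),"F",s["force"].round(1),"w",round(s["width"],4),"g",round(s["grasp_force"],1),
      "shift cm",(M.T@(np.array(t)-s["tool_pos"])*100).round(2),"tilt fix",(M.T@up.as_rotvec()).round(4))
E
python3 -c "
from h import *
delta([.4385,.0485,.15])"
```

```text
t 0.1 pos [0.5173 0.433  0.2495] F [ 0.2  1.3 -0.7] w 0.0855 g 0.0 shift cm [24.43 30.71 10.  ] tilt fix [ 0.0015 -0.0002  0.    ]
```

```bash
python3 -m crank '[[3,3.8,0,0,0,0,0],[6,7.6,0,0,0,0,0],[9,11.4,1,0,0,0,0],[12,15.2,2,0,0,0,0],[15,19,3,0,0,0,0]]' 40
python3 -c "
from h import *
delta([.4385,.0485,.15])"
```

```text
time: 0.6
tool_pos: [0.4673, 0.1944, 0.2197]
ee_rot: [2.847, -1.329, -0.0]
force: [1.0, 0.4, 1.0]
width: 0.0854
grasp_force: 0.0
t 0.6 pos [0.4673 0.1944 0.2197] F [1.  0.4 1. ] w 0.0854 g 0.0 shift cm [ 9.34 11.57  6.98] tilt fix [ 0.0002  0.0001 -0.    ]
```

```bash
python3 -m crank '[[3,3.8,2,0,0,0,0],[6,7.6,4,0,0,0,0],[9.3,11.6,6,0,0,0,0],[9.3,11.6,7,0,0,0,0],[9.3,11.6,7,0,0,0,0]]'
python3 - <<'E'
from h import *
c=info("wrist"); p,d=bot.camera("wrist"); delta([.4385,.0485,.0565]); cv2.imwrite("pics/w1.png",p[:,:,::-1]); P=cloud(c,d)
hsv=cv2.cvtColor(p,cv2.COLOR_RGB2HSV); red=((hsv[...,0]<6)|(hsv[...,0]>174))&(hsv[...,1]>180)&(hsv[...,2]>60)
k,l,s,ce=cv2.connectedComponentsWithStats(red.astype(np.uint8))
for i in range(1,k):
    if s[i,4]>200:
        q=P[(l==i)&(d>0)]; zt=np.percentile(q[:,2],95)
        m=((l==i)&(d>0)&(P[...,2]>zt-.006)).astype(np.uint8); cn=max(cv2.findContours(m,0,2)[0],key=cv2.contourArea)
        (u,v),r=cv2.minEnclosingCircle(cn); print(ce[i],zt.round(4),(u,v,r),onplane(c,u,v,zt).round(4),"diam",2*r/c[0][0,0]*np.median(d[m>0]))
E
```

```text
time: 1.1
tool_pos: [0.4371, 0.0483, 0.1487]
ee_rot: [2.842, -1.332, -0.004]
force: [0.1, -0.4, -0.4]
width: 0.0857
grasp_force: 0.0
t 1.15 pos [0.4384 0.0496 0.1499] F [1.4 0.1 1. ] w 0.0854 g 0.0 shift cm [0.09 0.05 9.34] tilt fix [ 0.0016  0.0002 -0.    ]
[315.49209486 197.1027668 ] 0.057 (315.98486328125, 206.8787841796875, 16.125062942504883) [0.4401 0.0486 0.057 ] diam 0.025485874735481348
[425.00970874 229.87864078] 0.0371 (425.11956787109375, 229.6521759033203, 8.904449462890625) [0.3479 0.0087 0.0371] diam 0.015842930373077404
```

View pics/w1.png

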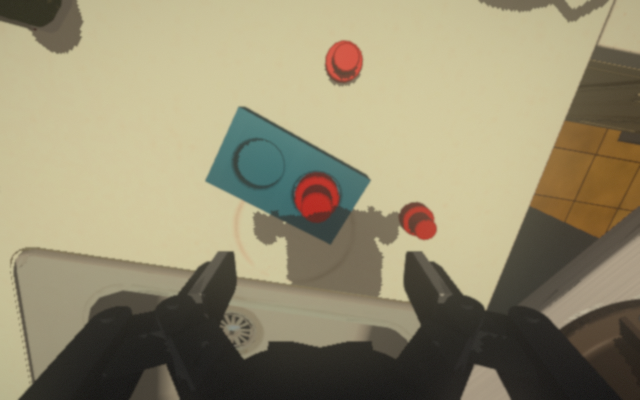

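The wrist view shows the knob in the mould at (317,205), centred between the jaws. The nearest small knob, at (425,230), lies outside the right finger. I refine the knob position to (0.4395, 0.0485), lower, and close with the tips above the ledge.

```bash
python3 -m crank '[[0.15,0,3,0,0,0,0],[0.15,0,6,0,0,0,0],[0.15,0,8.5,0,0,0,0],[0.15,0,9.7,0,0,0,0],[0.15,0,9.7,0,0,0,0]]' 40
python3 -m crank '[[0,0,0,0,0,0,0.3],[0,0,0,0,0,0,0.6],[0,0,0,0,0,0,0.8],[0,0,0,0,0,0,1],[0,0,0,0,0,0,1]]' 40
python3 -m crank '[[0,0,0,0,0,0,1],[0,0,0,0,0,0,1],[0,0,0,0,0,0,1],[0,0,0,0,0,0,1],[0,0,0,0,0,0,1]]' 60
python3 - <<'E'
from h import *
delta([.4395,.0485,.16])
p,d=bot.camera("side"); cv2.imwrite("pics/s1.png",cv2.resize(p[180:300,180:320,::-1],None,fx=4,fy=4,interpolation=2))
E
```

```text
time: 1.65
tool_pos: [0.4397, 0.05, 0.0523]
ee_rot: [2.845, -1.327, -0.002]
force: [-0.7, -1.2, -0.1]
width: 0.0854
grasp_force: 0.0
time: 2.15
tool_pos: [0.4403, 0.0496, 0.0541]
ee_rot: [-2.846, 1.329, -0.001]
force: [-1.9, 0.8, 5.7]
width: 0.0246
grasp_force: 38.9
time: 2.65
tool_pos: [0.4403, 0.0496, 0.0542]
ee_rot: [-2.846, 1.329, -0.001]
force: [-2.4, 1.2, 8.0]
width: 0.0238
grasp_force: 58.4
t 2.65 pos [0.4403 0.0496 0.0542] F [-2.4  1.2  8. ] w 0.0238 g 58.4 shift cm [  0.04   0.12 -10.58] tilt fix [-0.0014 -0.0003 -0.    ]
```

View pics/s1.png

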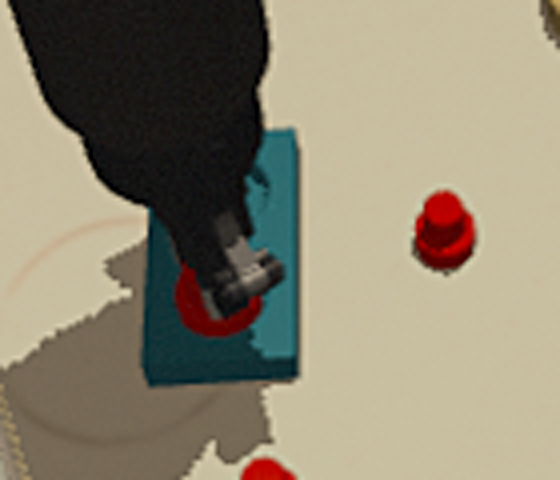

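The side crop shows the jaws closed on the stem in the mould, at (230,290) in the crop. The gap is about 24 mm at 58 N, with the tips at the ledge. Lift.

```bash
python3 -m crank '[[0,0,-1,0,0,0,1],[0,0,-3,0,0,0,1],[0,0,-6,0,0,0,1],[0,0,-9,0,0,0,1],[0,0,-9,0,0,0,1]]' 60
python3 -m crank '[[0,0,0,0,0,0,1],[0,0,0,0,0,0,1],[0,0,0,0,0,0,1],[0,0,0,0,0,0,1],[0,0,0,0,0,0,1]]' 60
python3 -c "
from h import *
delta([.467,-.2405,.150])"
```

```text
time: 3.2
tool_pos: [0.4421, 0.0503, 0.1477]
ee_rot: [-2.842, 1.326, -0.008]
force: [0.7, 0.3, -0.6]
width: 0.024
grasp_force: 59.0
time: 3.7
tool_pos: [0.4396, 0.0492, 0.1428]
ee_rot: [2.846, -1.329, -0.001]
force: [0.4, 0.4, -1.4]
width: 0.0236
grasp_force: 59.0
t 3.7 pos [0.4396 0.0492 0.1428] F [ 0.4  0.4 -1.4] w 0.0236 g 59.0 shift cm [23.97 16.5  -0.71] tilt fix [0.0013 0.0002 0.    ]
```

```bash
python3 -m crank '[[3.5,2.4,-1,0,0,0,1],[7,4.8,-2,0,0,0,1],[10.5,7.2,-2.2,0,0,0,1],[14,9.6,-2.2,0,0,0,1],[17.5,12,-2.2,0,0,0,1]]' 60
python3 -m crank '[[2,1.4,0,0,0,0,1],[4,2.8,0,0,0,0,1],[4,2.8,0,0,0,0,1],[4,2.8,0,0,0,0,1],[4,2.8,0,0,0,0,1]]' 60
python3 - <<'E'
from h import *
delta([.4675,-.2405,.130])
for n in("top","side"):
    c=info(n); p,d=bot.camera(n); np.savez(f"pics/{n}2.npz",p=p,d=d); P=cloud(c,d)
    if n=="side": cv2.imwrite("pics/s2.png",cv2.resize(p[150:300,320:460,::-1],None,fx=4,fy=4,interpolation=2))
c=info("wrist");p,d=bot.camera("wrist"); cv2.imwrite("pics/w2.png",p[:,:,::-1]); np.savez("pics/w2.npz",p=p,d=d)
E
```

```text
time: 4.2
tool_pos: [0.4602, -0.1635, 0.1653]
ee_rot: [-2.847, 1.329, -0.0]
force: [0.1, 0.5, -0.4]
width: 0.0241
grasp_force: 59.1
time: 4.7
tool_pos: [0.4642, -0.2101, 0.165]
ee_rot: [2.846, -1.329, -0.001]
force: [-0.5, -0.2, -1.2]
width: 0.0241
grasp_force: 59.1
t 4.7 pos [ 0.4642 -0.2101  0.165 ] F [-0.5 -0.2 -1.2] w 0.0241 g 59.1 shift cm [2.55 1.7  3.5 ] tilt fix [ 0.0004  0.0005 -0.    ]
```

View pics/s2.png

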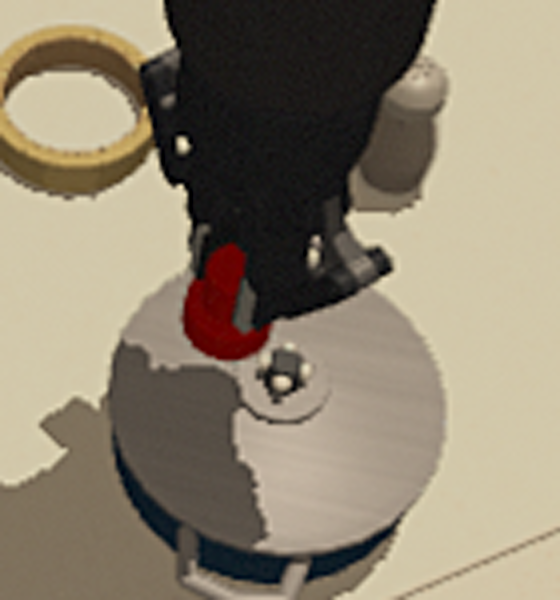

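View pics/w2.png

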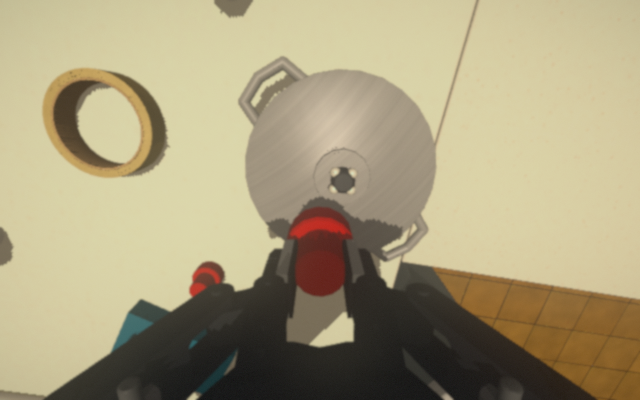

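The side crop shows the knob upright in the fingers, left of the stud, which is at crop (283,370). The wrist view shows the stud at (343,181) and the knob's skirt at about (321,222). Now I measure both from this near view.

```bash
python3 - <<'E'
from h import *
s=bot.state(); M=R.from_rotvec(s["ee_rot"]).as_matrix(); T=s["tool_pos"]
def circ(q):
    A=np.c_[2*q[:,:2],np.ones(len(q))]; b=(q[:,:2]**2).sum(1); x=np.linalg.lstsq(A,b,rcond=None)[0]; return x[:2].round(4),np.sqrt(x[2]+x[:2]@x[:2]).round(4)
z=np.load("pics/w2.npz");p,d=z["p"],z["d"];c=info("wrist");P=cloud(c,d)
near=(d>0)&(np.hypot(P[...,0]-.4675,P[...,1]+.2405)<.035)&(P[...,2]<.1)
hsv=cv2.cvtColor(p,cv2.COLOR_RGB2HSV); red=((hsv[...,0]<6)|(hsv[...,0]>174))&(hsv[...,1]>150)&(hsv[...,2]>50)
near&=~red
q=P[near]; print("z hist",np.histogram(q[:,2],np.arange(.05,.1,.004)))
for a,b in((.066,.078),(.082,.1)):
    m=near&(P[...,2]>a)&(P[...,2]<b); 
    if m.sum()<5: continue
    cn=max(cv2.findContours(m.astype(np.uint8),0,1)[0],key=cv2.contourArea); (u,v),r=cv2.minEnclosingCircle(cn)
    zz=np.median(P[m][:,2]); print(a,m.sum(),"px",u,v,r,"z",zz,"enc",onplane(c,u,v,zz).round(4),"diam",2*r/c[0][0,0]*np.median(d[m]),"mean",P[m].mean(0).round(4))
    print("edge",circ(P[cn[:,0,1],cn[:,0,0]]))
# lid outer edge: cast on z=.055
for n in("top0","side0"):
    y=np.load(f"pics/{n}.npz"); cc=info(n[:-1]); Q=cloud(cc,y["d"]); r=np.hypot(Q[...,0]-.4675,Q[...,1]+.2405)
    m=(y["d"]>0)&(Q[...,2]>.045)&(r<.09); cn=max(cv2.findContours(m.astype(np.uint8),0,1)[0],key=cv2.contourArea)
    w=np.array([onplane(cc,*x[0],.055) for x in cn]); print(n,"lid",circ(w)); 
    m2=(y["d"]>0)&(r<.03)&(Q[...,2]>.082); print("  stud",m2.sum(),Q[m2].mean(0).round(4))
# knob in tool frame
k=red&(d>0); L=(P-T)@M; k&=(abs(L[...,1])<.03)&(abs(L[...,2])<.06)&(abs(L[...,0])<.04)
q=L[k]; print("knob tool x",np.percentile(q[:,0],[1,99]).round(4),"y",np.percentile(q[:,1],[1,99]).round(4),"z",np.percentile(q[:,2],[1,99]).round(4))
for lo in np.arange(-.02,.045,.006):
    e=q[(q[:,2]>lo)&(q[:,2]<lo+.006)]
    if len(e)>10: print("z",round(lo,3),"fit",circ(e),"x max",np.percentile(e[:,0],98).round(4),"y",np.percentile(e[:,1],[2,98]).round(4))
E
```

```text
z hist (array([   0,    0,    0,  851, 2575, 1766,   15,    9,  251,  394,    0,
          0]), array([0.05 , 0.054, 0.058, 0.062, 0.066, 0.07 , 0.074, 0.078, 0.082,
       0.086, 0.09 , 0.094, 0.098]))
0.066 4356 px 341.7317810058594 173.40728759765625 44.344181060791016 z 0.06758684306991743 enc [ 0.4689 -0.2419  0.0676] diam 0.06852528488896517 mean [ 0.4698 -0.2423  0.0691]
edge (array([ 0.4676, -0.2407]), np.float64(0.0326))
0.082 645 px 342.5 180.5 17.10272979736328 z 0.08648390860131663 enc [ 0.4688 -0.2406  0.0865] diam 0.02463640563082003 mean [ 0.4687 -0.2406  0.0864]
edge (array([ 0.4682, -0.2402]), np.float64(0.0103))
top0 lid (array([ 0.4675, -0.2399]), np.float64(0.0776))
  stud 71 [ 0.4678 -0.2395  0.0861]
side0 lid (array([ 0.4663, -0.2404]), np.float64(0.0791))
  stud 95 [ 0.4662 -0.2406  0.086 ]
knob tool x [-0.0104  0.0191] y [-0.0148  0.0154] z [-0.003   0.0352]
z -0.008 fit (array([-0.,  0.]), np.float64(0.0084)) x max 0.0101 y [-0.0104  0.0104]
z -0.002 fit (array([0.0015, 0.0003]), np.float64(0.0091)) x max 0.0122 y [-0.0105  0.0113]
z 0.004 fit (array([-0.    ,  0.0002]), np.float64(0.0122)) x max 0.0125 y [-0.0057  0.0108]
z 0.01 fit (array([-0.0004,  0.    ]), np.float64(0.0126)) x max 0.0124 y [-0.0054  0.011 ]
z 0.016 fit (array([-0.0004,  0.    ]), np.float64(0.0126)) x max 0.0124 y [-0.0085  0.0111]
z 0.022 fit (array([0.0058, 0.0001]), np.float64(0.0123)) x max 0.0189 y [-0.0154  0.0159]
z 0.028 fit (array([-0.0002,  0.0001]), np.float64(0.0193)) x max 0.0194 y [-0.0153  0.0157]
z 0.034 fit (array([-0.0002,  0.0001]), np.float64(0.0193)) x max 0.0194 y [-0.0072  0.0126]
```

The knob is centred in the jaws to within 0.5 mm and upright. Its underside is 43 mm below the TCP, so home should be at TCP z of about 0.116. The stud is at about (0.468, -0.2404). I move above it.

```bash
python3 -m crank '[[1.3,0.8,0,0,0,0,1],[2.55,1.65,0,0,0,0,1],[2.55,1.65,1,0,0,0,1],[2.55,1.65,2.2,0,0,0,1],[2.55,1.65,2.2,0,0,0,1]]' 90
python3 -m crank '[[0,0,0,0,0,0,1],[0,0,0,0,0,0,1],[0,0,0,0,0,0,1],[0,0,0,0,0,0,1],[0,0,0,0,0,0,1]]' 90
python3 - <<'E'
from h import *
delta([.468,-.2404,.13])
p,d=bot.camera("side"); cv2.imwrite("pics/s3.png",cv2.resize(p[150:300,320:460,::-1],None,fx=4,fy=4,interpolation=2))
E
```

```text
time: 5.35
tool_pos: [0.4667, -0.2397, 0.1411]
ee_rot: [2.846, -1.329, -0.006]
force: [-0.8, 0.1, -0.4]
width: 0.0233
grasp_force: 88.3
time: 5.85
tool_pos: [0.4682, -0.2406, 0.1435]
ee_rot: [-2.846, 1.329, -0.001]
force: [-0.1, -0.4, -1.1]
width: 0.0229
grasp_force: 88.3
t 5.85 pos [ 0.4682 -0.2406  0.1435] F [-0.1 -0.4 -1.1] w 0.0229 g 88.3 shift cm [-0.03  0.    1.35] tilt fix [-0.0003 -0.0003  0.    ]
```

View pics/s3.png

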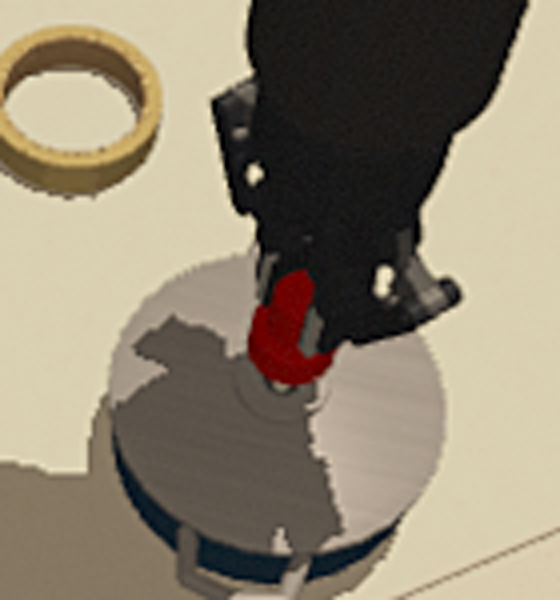

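The knob at crop (290,365) hangs right over the stud, whose base shows at (285,388). I descend onto it slowly.

```bash
python3 -m crank '[[0,0,0.4,0,0,0,1],[0,0,0.8,0,0,0,1],[0,0,1.1,0,0,0,1],[0,0,1.4,0,0,0,1],[0,0,1.4,0,0,0,1]]'
python3 -m crank '[[0,0,0.1,0,0,0,1],[0,0,0.2,0,0,0,1],[0,0,0.3,0,0,0,1],[0,0,0.4,0,0,0,1],[0,0,0.4,0,0,0,1]]'
```

```text
time: 6.4
tool_pos: [0.4678, -0.2406, 0.1287]
ee_rot: [2.846, -1.329, -0.002]
force: [-0.6, 0.0, -0.6]
width: 0.0231
grasp_force: 88.3
time: 6.9
tool_pos: [0.4686, -0.2408, 0.1261]
ee_rot: [2.847, -1.329, 0.002]
force: [-1.5, 1.2, 5.9]
width: 0.023
grasp_force: 89.5
```

```bash
python3 -m crank '[[0,0,0.1,0,0,0,1],[0,0,0.2,0,0,0,1],[0,0,0.3,0,0,0,1],[0,0,0.4,0,0,0,1],[0,0,0.4,0,0,0,1]]'
python3 -m crank '[[0,0,0.1,0,0,0,1],[0,0,0.2,0,0,0,1],[0,0,0.3,0,0,0,1],[0,0,0.4,0,0,0,1],[0,0,0.4,0,0,0,1]]'
```

```text
time: 7.4
tool_pos: [0.4682, -0.2406, 0.1214]
ee_rot: [-2.846, 1.329, -0.001]
force: [0.9, 0.4, -3.4]
width: 0.0233
grasp_force: 88.9
time: 7.9
tool_pos: [0.4681, -0.2407, 0.1173]
ee_rot: [2.846, -1.329, -0.0]
force: [-0.4, 0.1, -2.3]
width: 0.0228
grasp_force: 88.7
```

The click came through: the force dropped to -3 N. I keep pressing down to the collar.

```bash
python3 -m crank '[[0,0,0.05,0,0,0,1],[0,0,0.1,0,0,0,1],[0,0,0.15,0,0,0,1],[0,0,0.2,0,0,0,1],[0,0,0.2,0,0,0,1]]'
python3 -m crank '[[0,0,0.05,0,0,0,1],[0,0,0.1,0,0,0,1],[0,0,0.1,0,0,0,1],[0,0,0.1,0,0,0,1],[0,0,0.1,0,0,0,1]]'
```

```text
time: 8.4
tool_pos: [0.4683, -0.2408, 0.1164]
ee_rot: [2.847, -1.329, 0.001]
force: [-2.8, 2.4, 8.5]
width: 0.023
grasp_force: 89.8
time: 8.9
tool_pos: [0.4684, -0.2408, 0.1163]
ee_rot: [2.847, -1.328, 0.002]
force: [-6.0, 3.7, 17.8]
width: 0.0231
grasp_force: 90.7
```

```bash
python3 -m crank '[[0,0,0.05,0,0,0,1],[0,0,0.1,0,0,0,1],[0,0,0.1,0,0,0,1],[0,0,0.1,0,0,0,1],[0,0,0.1,0,0,0,1]]'
python3 -m crank '[[0,0,0,0,0,0,1],[0,0,0,0,0,0,1],[0,0,0,0,0,0,1],[0,0,0,0,0,0,1],[0,0,0,0,0,0,1]]'
python3 - <<'E'
from h import *
delta([.468,-.2404,.1163])
p,d=bot.camera("side"); cv2.imwrite("pics/s4.png",cv2.resize(p[150:300,320:460,::-1],None,fx=4,fy=4,interpolation=2))
E
```

```text
time: 9.4
tool_pos: [0.4684, -0.2409, 0.1163]
ee_rot: [2.847, -1.328, 0.003]
force: [-10.1, 6.2, 27.4]
width: 0.023
grasp_force: 91.7
time: 9.9
tool_pos: [0.4684, -0.2409, 0.1163]
ee_rot: [2.847, -1.328, 0.003]
force: [-9.0, 6.6, 28.0]
width: 0.0233
grasp_force: 91.7
t 9.9 pos [ 0.4684 -0.2409  0.1163] F [-9.   6.6 28. ] w 0.0233 g 91.7 shift cm [-0.06  0.   -0.  ] tilt fix [-0.0005 -0.0019 -0.    ]
```

View pics/s4.png

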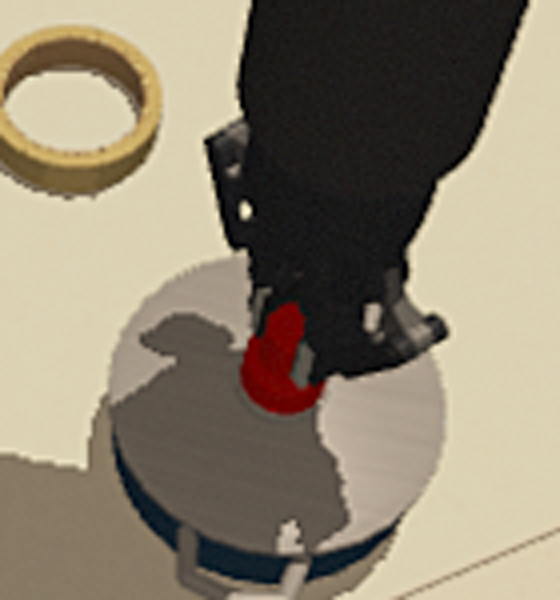

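The crop shows the knob at (285,385) seated on the collar, with only a thin rim visible. The TCP is at its home height of 0.1163 m, with a steady 28 N push and a 92 N grip. I hand the job in.

```bash
python3 -c "
from plant import bot
print(bot.close_job())"
```

```text
the job is handed in; nothing more can be done
None
```

The largest red knob clicked onto the stud and sits home on the collar, still gripped and pressed down with about 28 N; the job is handed in (at about 10 s, no verdict returned), and no move went near the tape, herb jar or salt shaker.

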